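# Nest the angle section in the V rail and slide it home against the stop

### The job

Pick up the longer aluminium angle section and nest it into the sloping V rail, short of the stop's sprung plate, its tall leg lying flat against the V's steep side and its short leg flat on the shallow side. Then slide it along the V, without ramming, until it has pressed the sprung plate right in against the black stop block, wherever that is clamped today, and let go, leaving it fully seated with the plate still pressed in. Leave the short offcut, the bottle and the glass dish where they are.

Things in the scene. Friction and masses are not known exactly. Their poses are not given: they have to be found in the camera images.
- angle_mid (a point): Loose angle to nest: aluminium L-profile 140 mm long, 10 mm thick, about 0.45 kg, tall leg 80, short leg 50 mm (from the outer corner); starts standing on its short leg. Point: mid-length, middle of the tall leg, 40 mm up from the outer corner, 5 mm in from the tall leg's outer face. z up the tall leg, x along the short leg away from the corner, y along its length.
- vee_root (a point): Fixed V rail, an aluminium angle open upward. Point: mid-length on the V's inner corner line, 110 mm above the table. y along the V, level, to the stop; z up the inner face of the steep leg (leans 25 degrees from vertical, upper edge towards the robot); x up the inner face of the shallow leg (rises 25 degrees away from the robot). Nested, the angle's outer corner lies here, axes parallel.
- vee_end (a point): The stop's end of the V's inner corner line, 130 mm along y from vee_root; same axes. The rail reaches from here 260 mm back along -y; both ends are open. Its legs are 40 mm wide and 6 mm thick. Only the stop's small thumbscrew (on the block, beyond the plate) rises above them, so 40 mm of the nested angle's tall leg stands free.
- plate (a joint): How far (m) the steel touch plate (34 x 6 x 34 mm) in the V is pressed in: 0 free, 0.010 right in, where it is rigid. It rides before a black stop block clamped firmly in the V on a light spring (0.3 to 0.6 N, less than the nested angle's friction). The block's place is not measured: the free plate's face is anywhere from 55 to 90 mm along y from vee_root; find it by touch.
- offcut_mid (a point): Bystander: a shorter aluminium angle offcut, 70 mm long, legs 55 and 45 mm, 8 mm thick, standing on its short leg; point half-way up the upright leg.
- bottle: Bystander: white bottle, 60 mm across, 110 mm tall; origin at its underside.
- dish: Bystander: shallow glass dish, 96 mm across, 20 mm tall; origin at its underside.

How it is judged:
By the outcome, as a careful person would: the job done as asked, in the order asked, and still so for the second after the job is handed in, with the robot touching nothing.
It also fails if it takes over 48 s, if anything falls off the work surface, if the arm or the gripper's body presses on something with over 40 N, if the wrist force passes 120 N, or if a joint passes its speed limit or range.

### The arm

A 6-joint arm with a two-finger parallel gripper is mounted at the origin on the work surface. World frame = base frame: x ahead of the robot, y to its left, z up, the work surface at z = 0. Lengths are in m, angles in rad, forces in N, time in s.
With the tool pointing down it reaches from about 0.425 to 1.125 m from the base axis. Payload 14.9 kg.
Tool frame: the origin (TCP) lies midway between the tips of the shut fingers; the grasp point (between the pads) lies 19 mm behind it; z points along the fingers, y is the line along which they close (so a half turn about z gives the same grasp; the last joint's range is limited). The gripper opens to 91 mm and grips with 3 to 60 N. Pads are 32 mm wide; open, the fingers measure 118 mm over their backs; the gripper's body (76 mm by 178 mm) begins 60 mm behind the grasp point.
Start: joints at [-1.368, 0.379, 1.734, -0, 1.028, -0.033], TCP at [0.164, -0.681, 0.214] pointing down, gripper open.
Joint ranges: [-2.77, 2.77], [-0.74, 2.19], [0, 2.66], [-1.06, 4.2], [0.31, 2.87], [-3.08, 3.08]. Speed limits (rad/s): [1.89, 1.89, 2.39, 3.14, 3.14, 3.14].

### API

Orientations are given as a unit quaternion [x, y, z, w].
In Python, from plant import env gives the robot as it stands.
- The arm moves only by the tool drive_tool, never from a script. Its arguments are lists of equal length, an entry for each row: "translation": the shift along the world's x, y, z scaled (see below), a list of three; "turn": the turn about the world's z scaled (see below). In form: {"translation": [[x, y, z], ...], "turn": [turn, ...]}. A call has 1 to 10 rows; each row is the pose to reach, as a shift and turn from the pose commanded when the call began, turning the shorter way round; what a row does not reach only later rows make up. The controller multiplies each number of a shift by 0.3 m and each number of a turn by 180 degrees. A row lasts 1/8 s, in which the tool goes at most 62.5 mm and 10.7 degrees, less where a joint would pass 70% of its speed; a pose out of reach is approached as far as the arm can. A call with a number of a shift or a turn outside -1 to 1 is refused whole. A call with a gripper value outside its range is refused whole. "gripper" is the closure, from 0 (fully open) to 1 (shut), set as the call begins (left out, the last holds). The fingers move at their own pace and stop on an object; "force" is the grip in N (left out, the last holds). Time passes only in rows, so rows that repeat a pose let the fingers close. It gives the time, the measured TCP pose, the force, the opening and the grip force at its end, in the units of the state.
- env.state(): the state, without advancing time (a new reading comes with each control period).
- env.camera(name): name is "scene" or "side" or "wrist"; returns the picture (420x560x3 uint8, blue, green, red); there is no depth.
- env.camera_model(name): a dict with "mtx" (3x3 intrinsics, pixels), "dist_coeffs" ([k1, k2, p1, p2, k3] as OpenCV has them; the pictures are not rectified), "pose" (4x4, takes a point from camera to world coordinates); the wrist camera has in their place "T_tool_cam" (4x4, takes a point from camera to tool coordinates, whose origin is the TCP and whose axes are the flange's). Camera axes: x right, y up, looking along -z (the intrinsics and any distortion apply to the point x, -y, -z); pixel columns grow to the right and rows downward; lengths in m; the calibration is good to about 2 mm. A picture is of the moment at which its call begins: read the wrist's pose just before it. camera_model takes no time and is no camera call.
- env.finish_job(): hands the job in; it is judged then, once.
Trained networks look in the newest picture that a camera, given by its name, has taken for a name from the list of things; names that differ only in an ending like _2 or _b are one class to them, and where a whole thing is asked for, a point or a joint stands for the part that bears it (a point fixed in the world has none). Each returns a list of dicts, best first, with "conf" (0 to 1); they miss things now and then, are a little off and sometimes report something else, mostly with a low value. They report only what shows in the picture. A call takes as long as a camera call.
- env.spot_in(name, camera): "pixel" ([column, row] in pixels, amid what is visible of it).
The state is a dict: "time": time; "q": joint angles; "dq": joint speeds; "joint_efforts": joint torques, N m; "tool_pos": TCP position; "ee_rot": TCP orientation; "wrist_force": force on the tool from outside, world axes, zero at the start; "torque": the same for the moment, N m; "opening": finger opening in m; "gripper_force": force on a finger pad.
Only numpy, scipy, OpenCV 4.12 (cv2) and the standard library are available. Lean on these libraries where they do the work, as an engineer would, in place of code of your own. Each camera call takes 0.05 s, during which the arm holds its last target. There are 200 camera calls.

## Working session

There is one attempt and no reset: what is moved stays moved. The work goes in short steps, Python scripts to look and compute and a tool call to move; the robot and the scene stay as the last step left them, time stands still between calls to the robot, and variables do not carry over. Pictures are saved under pics/ and viewed, at most 10 in all, crops included, and the job is handed in when it is done.

Besides the shell and the picture viewer there is one more tool, called as a command line: name --pt "numbers of a row" for each row, then --argument value for the rest. drive_tool: Moves the arm, as the interface text tells. Its arguments: {"type":"object","properties":{"translation":{"type":"array"},"turn":{"type":"array"},"gripper":{"type":"number"},"force":{"type":"number"}},"required":["translation","turn"]}

```bash
mkdir -p pics; ls; cat > h.py <<'E'
import numpy as np, cv2
from plant import env
def ray(cam,px):
    m=env.camera_model(cam); 
    u=cv2.undistortPoints(np.array([[px]],float),np.array(m["mtx"]),np.array(m["dist_coeffs"]))[0,0]
    T=np.array(m["pose"]); d=T[:3,:3]@np.array([u[0],-u[1],-1]); return T[:3,3],d/np.linalg.norm(d)
def proj(cam,P):
    m=env.camera_model(cam); T=np.array(m["pose"]); p=(np.atleast_2d(P)-T[:3,3])@T[:3,:3]
    p=p*[1,-1,-1]
    return cv2.projectPoints(p,np.zeros(3),np.zeros(3),np.array(m["mtx"]),np.array(m["dist_coeffs"]))[0][:,0]
def onplane(cam,px,z):
    o,d=ray(cam,px); return o+d*(z-o[2])/d[2]
def tri(a,b):
    (o1,d1),(o2,d2)=ray(*a),ray(*b)
    s=np.linalg.lstsq(np.c_[d1,-d2],o2-o1,rcond=None)[0]
    p,q=o1+s[0]*d1,o2+s[1]*d2; return (p+q)/2,np.linalg.norm(p-q)
E
python3 - <<'E'
from h import *
for c in("scene","side"):
    cv2.imwrite(f"pics/{c}0.png",env.camera(c))
    m=env.camera_model(c); print(c,np.round(m["pose"],3).tolist(),np.round(m["mtx"],0).tolist())
    for n in("angle_mid","vee_root","vee_end","plate","offcut_mid","bottle","dish"):
        try: print(n,[(np.round(r["pixel"]).tolist(),round(r["conf"],2)) for r in env.spot_in(n,c)[:3]])
        except Exception as e: print(n,e)
print(env.state())
E
```

```text
pics
scene [[-0.15, -0.851, 0.504, 1.236], [0.989, -0.122, 0.089, 0.095], [-0.014, 0.511, 0.859, 1.251], [0.0, 0.0, 0.0, 1.0]] [[462.0, 0.0, 283.0], [0.0, 462.0, 206.0], [0.0, 0.0, 1.0]]
angle_mid [([222.0, 235.0], 0.95)]
vee_root [([352.0, 226.0], 0.69)]
vee_end [([349.0, 223.0], 0.57)]
plate []
offcut_mid [([189.0, 200.0], 0.68)]
bottle [([158.0, 231.0], 0.75)]
dish [([407.0, 207.0], 0.83)]
side [[-0.735, 0.366, -0.57, -0.141], [-0.677, -0.422, 0.603, 0.736], [-0.02, 0.83, 0.558, 0.783], [0.0, 0.0, 0.0, 1.0]] [[490.0, 0.0, 276.0], [0.0, 490.0, 216.0], [0.0, 0.0, 1.0]]
angle_mid [([301.0, 196.0], 0.58)]
vee_root [([199.0, 239.0], 0.78)]
vee_end []
plate [([297.0, 199.0], 0.21)]
offcut_mid [([363.0, 192.0], 0.79)]
bottle [([331.0, 165.0], 0.79)]
dish [([197.0, 334.0], 0.59)]
{'time': 0.8, 'q': array([-1.36829691e+00,  3.78873431e-01,  1.73419480e+00,  1.48031710e-05,
        1.02848844e+00, -3.33375077e-02]), 'dq': array([-0.00146862, -0.00107774,  0.00162807,  0.00083475,  0.00100752,
       -0.00038111]), 'joint_efforts': array([ 8.00479065e-04, -7.63647366e+01, -4.34719706e+01,  6.52369461e-02,
        3.90647049e-02, -6.49681482e-06]), 'tool_pos': array([ 0.16353644, -0.68065159,  0.21395293]), 'ee_rot': array([9.93056120e-01, 1.17641586e-01, 7.83672248e-06, 1.73891041e-05]), 'wrist_force': array([ 5.76012377e-01,  7.19537611e-04, -7.68764082e-01]), 'torque': array([ 0.0342067 , -0.02283611,  0.01629572]), 'gripper_force': 0.0, 'opening': 0.0911284080968365}
```

```bash
python3 - <<'E'
import cv2
a=cv2.imread("pics/scene0.png")[130:330,130:450]; b=cv2.imread("pics/side0.png")[110:370,130:420]
cv2.imwrite("pics/a.png",cv2.resize(a,(800,500),interpolation=2)); cv2.imwrite("pics/b.png",cv2.resize(b,None,fx=2.3,fy=2.3,interpolation=2))
E
```

```text
(no output)
```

View pics/a.png

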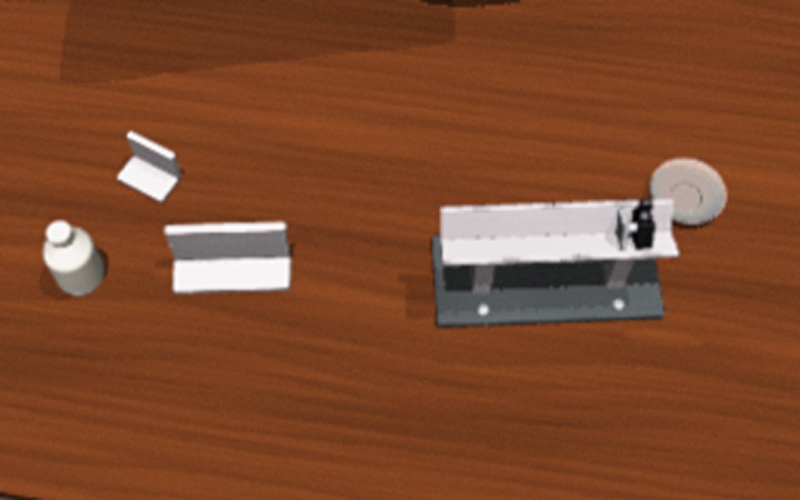

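View pics/b.png

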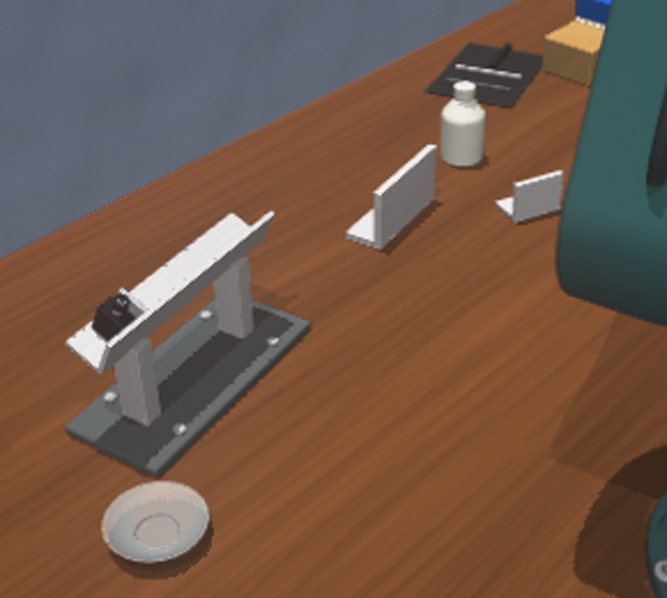

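Both pictures agree. The longer angle stands with its tall leg towards the robot (scene ≈ (222,235)). The V rail is at about (352,226), parallel to it, with the black stop at its +y end. I'll make rough estimates and then look with the wrist camera.

```bash
python3 - <<'E'
from h import *
def c(u,v): return [130+u/2.5,130+v/2.5]
def P(n,pts,z):
    r=[onplane("scene",c(*p),z) for p in pts]; d=r[1]-r[0]
    print(n,np.round(r,4).tolist(),"mid",np.round((r[0]+r[1])/2,4),"len",round(np.linalg.norm(d),4),"yaw off +y deg",round(np.degrees(np.arctan2(-d[0],d[1])),1))
P("tall top",[(165,227),(286,223)],.08)
P("short edge top",[(173,292),(290,290)],.01)
P("shallow up",[(443,264),(678,256)],.127)
P("steep up",[(441,206),(672,200)],.146)
P("offcut",[(128,133),(178,160)],.055)
m=env.camera_model("wrist"); print(np.round(m["T_tool_cam"],3).tolist(),np.round(m["mtx"],0).tolist(),m["dist_coeffs"])
print(env.state()["tool_pos"])
E
```

```text
tall top [[0.6341, -0.2693, 0.08], [0.6085, -0.1299, 0.08]] mid [ 0.6213 -0.1996  0.08  ] len 0.1417 yaw off +y deg 10.4
short edge top [[0.6835, -0.2598, 0.01], [0.6603, -0.1211, 0.01]] mid [ 0.6719 -0.1904  0.01  ] len 0.1406 yaw off +y deg 9.5
shallow up [[0.6595, 0.0589, 0.127], [0.6133, 0.314, 0.127]] mid [0.6364 0.1865 0.127 ] len 0.2593 yaw off +y deg 10.3
steep up [[0.5982, 0.0484, 0.146], [0.5541, 0.3021, 0.146]] mid [0.5762 0.1752 0.146 ] len 0.2575 yaw off +y deg 9.9
offcut [[0.4967, -0.3568, 0.055], [0.5269, -0.2842, 0.055]] mid [ 0.5118 -0.3205  0.055 ] len 0.0786 yaw off +y deg -22.6
[[-0.001, 0.972, 0.235, 0.065], [1.0, 0.001, -0.0, -0.001], [-0.001, 0.235, -0.972, -0.169], [0.0, 0.0, 0.0, 1.0]] [[344.0, 0.0, 277.0], [0.0, 344.0, 211.0], [0.0, 0.0, 1.0]] [-0.04253968  0.          0.          0.          0.        ]
[ 0.16353644 -0.68065159  0.21395293]
```

drive_tool --pt "0.8 0.8 0.1" --pt "0.8 0.8 0.1" --pt "0.8 0.8 0.1" --pt "0.8 0.8 0.1" --pt "0.8 0.8 0.1" --pt "0.8 0.8 0.1" --turn '[0.24,0.24,0.24,0.24,0.24,0.24]' --gripper 0

```text
time: 1.55
tool_pos: [0.4053, -0.4386, 0.2444]
ee_rot: [0.88, 0.476, 0.0, 0.0]
wrist_force: [-0.1, -0.1, 0.4]
opening: 0.0914
gripper_force: 0.0
```

drive_tool --pt "0.75 0.8 -0.08" --pt "0.75 0.8 -0.08" --pt "0.75 0.8 -0.08" --pt "0.75 0.8 -0.08" --pt "0.75 0.8 -0.08" --pt "0.75 0.8 -0.08" --pt "0.75 0.8 -0.08" --turn '[0.24,0.24,0.24,0.24,0.24,0.24,0.24]'

```text
time: 2.42
tool_pos: [0.6288, -0.2001, 0.2197]
ee_rot: [0.643, 0.766, -0.0, -0.0]
wrist_force: [-0.7, -0.9, -0.3]
opening: 0.0908
gripper_force: 0.0
```

```bash
cat >> h.py <<'E'
from scipy.spatial.transform import Rotation as R
import json
def wcam():
    s=env.state(); T=np.eye(4); T[:3,:3]=R.from_quat(s["ee_rot"]).as_matrix(); T[:3,3]=s["tool_pos"]; return T@np.array(env.camera_model("wrist")["T_tool_cam"])
def wshot(n):
    T=wcam(); im=env.camera("wrist"); cv2.imwrite(f"pics/{n}.png",im); np.save(f"pics/{n}.npy",T); return im
def wray(T,px,z):
    m=env.camera_model("wrist"); u=cv2.undistortPoints(np.array([[px]],float),np.array(m["mtx"]),np.array(m["dist_coeffs"]))[0,0]
    d=T[:3,:3]@np.array([u[0],-u[1],-1]); o=T[:3,3]; return o+d*(z-o[2])/d[2]
def st():
    s=env.state(); x=R.from_quat(s["ee_rot"]).as_matrix()[:,1]; print("t",round(s["time"],2),"pos",np.round(s["tool_pos"],4),"ydir deg",round(np.degrees(np.arctan2(x[1],x[0])),2),"F",np.round(s["wrist_force"],2),"open",round(s["opening"],4),"grip",round(s["gripper_force"],1),"q",np.round(s["q"],2))
E
python3 -c "
from h import *
st(); wshot('w1')"
```

```text
t 2.42 pos [ 0.6288 -0.2001  0.2197] ydir deg 9.99 F [-0.7  -0.86 -0.25] open 0.0908 grip 0.0 q [-0.34  0.31  1.82 -0.    1.01 -0.52]
```

View pics/w1.png

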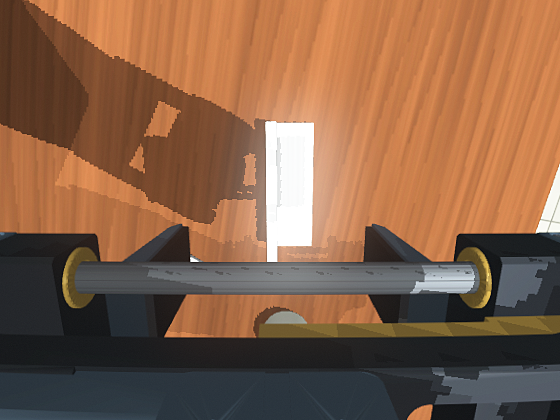

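```bash
python3 - <<'E'
from h import *
im=cv2.imread("pics/w1.png"); T=np.load("pics/w1.npy"); g=im.min(axis=2).astype(int)
for r in (115,118,120,122,124,126,130,180,230,238,244,250,256): print(r,g[r,256:320:1].tolist() if r in(130,230) else [ (int(k)+250) for k in np.where(np.abs(np.diff(g[r,250:330]))>40)[0]])
for p,z in (([265,130],.08),([277,130],.08),([265,230],.08),([265,122],.08),([265,262],.08),([313.5,130],.01),([313.5,230],.01),([313,123],.01),([313,246],.01)): print(p,z,np.round(wray(T,p,z),4))
E
```

```text
115 []
118 []
120 []
122 [264, 276]
124 [264, 265, 313]
126 [264, 313]
130 [84, 85, 85, 88, 89, 90, 90, 87, 73, 201, 255, 255, 255, 255, 255, 255, 255, 255, 255, 255, 247, 255, 255, 255, 255, 255, 255, 255, 255, 255, 255, 255, 255, 255, 255, 255, 255, 255, 255, 255, 255, 255, 255, 255, 255, 255, 255, 255, 255, 255, 255, 255, 255, 255, 255, 255, 255, 255, 101, 119, 124, 122, 122, 122]
180 [265, 312]
230 [125, 106, 106, 108, 110, 113, 114, 116, 116, 107, 157, 255, 255, 255, 255, 255, 255, 255, 255, 255, 255, 254, 255, 255, 255, 255, 255, 255, 255, 255, 255, 255, 255, 255, 255, 255, 255, 255, 255, 255, 255, 255, 255, 255, 255, 255, 255, 255, 255, 255, 255, 255, 255, 255, 255, 255, 150, 128, 134, 135, 133, 131, 130, 129]
238 [266, 311]
244 [266, 311]
250 [266, 276, 277]
256 [266, 276, 277]
[265, 130] 0.08 [ 0.6067 -0.1386  0.08  ]
[277, 130] 0.08 [ 0.6171 -0.1368  0.08  ]
[265, 230] 0.08 [ 0.6218 -0.2286  0.08  ]
[265, 122] 0.08 [ 0.6056 -0.1319  0.08  ]
[265, 262] 0.08 [ 0.6271 -0.2602  0.08  ]
[313.5, 130] 0.01 [ 0.6558 -0.1304  0.01  ]
[313.5, 230] 0.01 [ 0.6778 -0.2403  0.01  ]
[313, 123] 0.01 [ 0.6538 -0.1233  0.01  ]
[313, 246] 0.01 [ 0.681  -0.2594  0.01  ]
```

drive_tool --pt "-0.021 0 -0.1" --pt "-0.021 0 -0.3" --pt "-0.021 0 -0.5" --pt "-0.021 0 -0.58" --pt "-0.021 0 -0.6" --pt "-0.021 0 -0.6" --turn '[0.001,0.001,0.001,0.001,0.001,0.001]'

```text
time: 3.22
tool_pos: [0.6231, -0.2014, 0.0416]
ee_rot: [0.642, 0.766, 0.0, 0.001]
wrist_force: [0.6, 0.3, -0.2]
opening: 0.0911
gripper_force: 0.0
```

drive_tool --pt "0 0 0" --pt "0 0 0" --pt "0 0 0" --pt "0 0 0" --turn '[0,0,0,0]' --gripper 1 --force 25

```text
time: 3.72
tool_pos: [0.6223, -0.2006, 0.0402]
ee_rot: [0.642, 0.767, 0.0, 0.0]
wrist_force: [0.6, -0.2, -0.2]
opening: 0.054
gripper_force: 0.0
```

drive_tool --pt "0 0 0" --pt "0 0 0" --pt "0 0 0" --pt "0 0 0" --pt "0 0 0" --turn '[0,0,0,0,0]'

```text
time: 4.35
tool_pos: [0.6223, -0.2007, 0.0399]
ee_rot: [0.642, 0.767, 0.0, 0.0]
wrist_force: [0.2, 0.6, -0.1]
opening: 0.0095
gripper_force: 25.0
```

drive_tool --pt "0 0 0.03" --pt "0 0 0.15" --pt "0 0 0.35" --pt "0 0.1 0.55" --pt "-0.05 0.3 0.7" --pt "-0.05 0.45 0.7" --pt "-0.05 0.45 0.7" --pt "-0.05 0.45 0.7" --turn '[0,0,0,0,0,0,0,0]'

```text
time: 5.35
tool_pos: [0.6068, -0.0655, 0.2499]
ee_rot: [0.642, 0.767, -0.0, -0.0]
wrist_force: [0.1, -1.1, -5.3]
opening: 0.0103
gripper_force: 25.0
```

```bash
python3 -c "
from h import *
st(); wshot('w2')"
```

```text
t 5.35 pos [ 0.6068 -0.0655  0.2499] ydir deg 10.14 F [ 0.13 -1.09 -5.26] open 0.0103 grip 25.0 q [-0.15  0.2   1.9  -0.    1.04 -0.32]
```

View pics/w2.png

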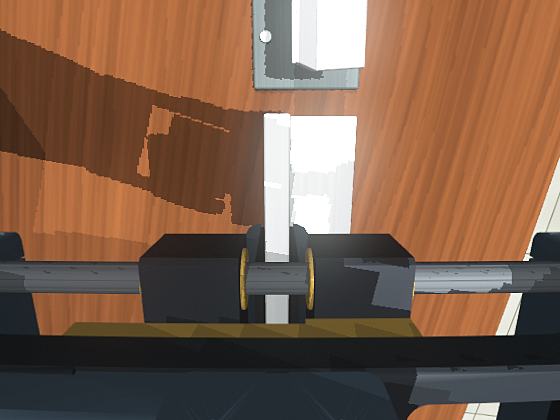

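The angle is held square (top edge at cols 263–289). Next I'm moving beside the rail for a clear view of the V.

drive_tool --pt "-0.1 0.1 0.15" --pt "-0.25 0.25 0.23" --pt "-0.36 0.45 0.23" --pt "-0.36 0.62 0.23" --pt "-0.36 0.68 0.23" --pt "-0.36 0.68 0.23" --turn '[0,0,0,0,0,0]'

```text
time: 6.15
tool_pos: [0.4993, 0.1384, 0.3185]
ee_rot: [0.642, 0.767, -0.0, -0.0]
wrist_force: [0.4, 0.4, -5.2]
opening: 0.0102
gripper_force: 25.0
```

```bash
python3 -c "
from h import *
st(); wshot('w3')"
```

```text
t 6.15 pos [0.4993 0.1384 0.3185] ydir deg 10.14 F [ 0.39  0.38 -5.22] open 0.0102 grip 25.0 q [ 0.23 -0.03  2.02 -0.    1.16  0.05]
```

View pics/w3.png

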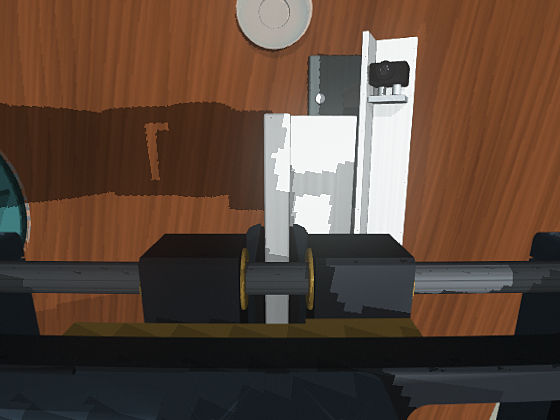

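```bash
python3 - <<'E'
from h import *
im=cv2.imread("pics/w3.png"); 
cv2.imwrite("pics/w3c.png",cv2.resize(im[20:140,340:430],None,fx=5,fy=5,interpolation=0))
g=cv2.cvtColor(im,6).astype(int)
for r in (60,130,160,190,220): print(r,g[r,350:420].tolist())
E
```

```text
60 [71, 71, 71, 72, 69, 69, 70, 72, 72, 71, 62, 87, 254, 242, 238, 239, 245, 232, 170, 179, 178, 173, 178, 180, 175, 115, 255, 249, 246, 248, 253, 255, 255, 255, 138, 144, 146, 177, 253, 255, 255, 255, 255, 255, 255, 255, 255, 255, 255, 255, 253, 230, 237, 197, 180, 230, 255, 254, 247, 245, 244, 244, 247, 196, 251, 255, 98, 85, 91, 91]
130 [245, 245, 245, 246, 252, 255, 86, 63, 144, 247, 245, 234, 225, 250, 243, 179, 190, 187, 187, 190, 191, 152, 211, 253, 247, 245, 244, 243, 243, 242, 242, 243, 243, 242, 243, 245, 245, 244, 243, 243, 244, 245, 245, 242, 241, 243, 244, 244, 244, 244, 245, 244, 245, 244, 244, 244, 241, 242, 244, 250, 255, 97, 86, 93, 93, 94, 94, 95, 93, 92]
160 [249, 248, 251, 255, 175, 72, 76, 146, 255, 245, 245, 248, 248, 181, 190, 191, 191, 190, 191, 178, 200, 254, 247, 245, 244, 243, 243, 242, 242, 244, 244, 243, 243, 245, 244, 243, 242, 242, 243, 244, 243, 243, 240, 241, 243, 244, 243, 243, 244, 245, 245, 243, 243, 242, 241, 241, 245, 250, 253, 113, 89, 96, 97, 95, 94, 95, 97, 96, 94, 92]
190 [183, 189, 164, 72, 75, 90, 245, 248, 244, 245, 248, 252, 180, 189, 190, 189, 186, 186, 193, 238, 249, 243, 242, 242, 242, 241, 240, 243, 243, 242, 241, 242, 242, 242, 242, 242, 242, 244, 244, 241, 239, 240, 243, 243, 241, 241, 243, 244, 244, 241, 242, 241, 241, 242, 246, 255, 181, 86, 94, 98, 96, 90, 89, 90, 89, 89, 91, 89, 88, 91]
220 [154, 69, 94, 88, 100, 255, 245, 244, 248, 253, 164, 184, 183, 184, 184, 183, 173, 156, 255, 242, 239, 239, 239, 240, 239, 240, 243, 242, 240, 240, 238, 239, 239, 241, 242, 243, 242, 240, 238, 239, 242, 242, 240, 240, 241, 244, 241, 239, 240, 241, 241, 243, 246, 248, 157, 76, 89, 90, 95, 93, 90, 92, 90, 92, 87, 88, 89, 87, 86, 83]
```

View pics/w3c.png

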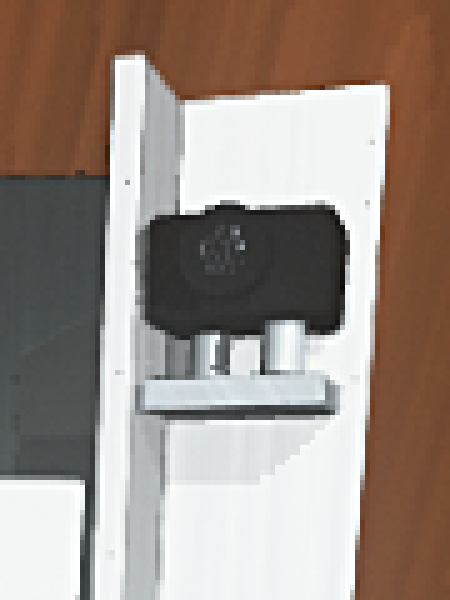

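```bash
python3 - <<'E'
from h import *
T=np.load("pics/w3.npy")
def L(n,pts,z,off):
    p=np.array([wray(T,q,z) for q in pts]); c,s=np.polyfit(p[:,1],p[:,0],1)[::-1]
    a=-np.arctan(s); print(n,"yaw",round(np.degrees(a),2),"root x at y=.18 :",round(c+s*.18-off/np.cos(a),4))
L("root",[(375.5,60),(371.5,130),(370,160),(368.7,190),(367.5,220)],.11,0)
L("inner top",[(368,60),(364.8,130),(363,160),(362,190),(360,220)],.1463,-.0169)
L("shallow",[(416,60),(411,130),(409,160),(406.3,190),(404,220)],.1269,.03625)
print("root end",wray(T,(377,39.8),.11)); print("inner top end",wray(T,(369,31),.1463)); print("shallow end",wray(T,(417.5,37),.1269))
print("plate low right corner",wray(T,(406,103),.12),"plate top left",wray(T,(368.5,96),.14))
# scene root
m=[onplane("scene",(130+u/2.5,130+v/2.5),z) for u,v,z in((443,264,.127),(678,256,.127))]
E
```

```text
root yaw 10.58 root x at y=.18 : 0.595
inner top yaw 10.37 root x at y=.18 : 0.5951
shallow yaw 10.5 root x at y=.18 : 0.5948
root end [0.57206945 0.30826088 0.11      ]
inner top end [0.55492185 0.30423814 0.1463    ]
shallow end [0.60683659 0.31362837 0.1269    ]
plate low right corner [0.6135358  0.25187188 0.12      ] plate top left [0.56899382 0.24888372 0.14      ]
```

The V is located, with yaw 10.5° and root ≈ (0.595, 0.180, 0.11). The plate face shows at about 70 mm along. I'll go above the V with the angle centred at −45 mm.

drive_tool --pt "0.1 -0.003 0" --pt "0.25 -0.007 -0.03" --pt "0.33 -0.007 -0.12" --pt "0.35 -0.007 -0.24" --pt "0.35 -0.007 -0.34" --pt "0.35 -0.007 -0.36" --pt "0.35 -0.007 -0.36" --pt "0.35 -0.007 -0.36" --turn '[0.002,0.002,0.002,0.002,0.002,0.002,0.002,0.002]'

```text
time: 7.2
tool_pos: [0.6051, 0.136, 0.2124]
ee_rot: [0.64, 0.768, 0.001, 0.001]
wrist_force: [1.1, 0.1, -5.4]
opening: 0.0102
gripper_force: 25.0
```

drive_tool --pt "0 0 -0.05" --pt "0 0 -0.1" --pt "0 0 -0.12" --pt "0 0 -0.13" --pt "0 0 -0.136" --turn '[0,0,0,0,0]'

```text
time: 7.82
tool_pos: [0.6044, 0.1363, 0.1701]
ee_rot: [0.64, 0.769, 0.0, 0.0]
wrist_force: [-0.2, -0.5, -5.5]
opening: 0.0098
gripper_force: 25.0
```

```bash
python3 -c "
from h import *
st()
im=env.camera('side'); cv2.imwrite('pics/s1.png',cv2.resize(im[150:300,120:320],(800,600),interpolation=2))"
```

```text
t 7.83 pos [0.6044 0.1363 0.1701] ydir deg 10.45 F [-0.21 -0.49 -5.54] open 0.0098 grip 25.0 q [0.18 0.31 1.92 0.   0.91 0.  ]
```

View pics/s1.png

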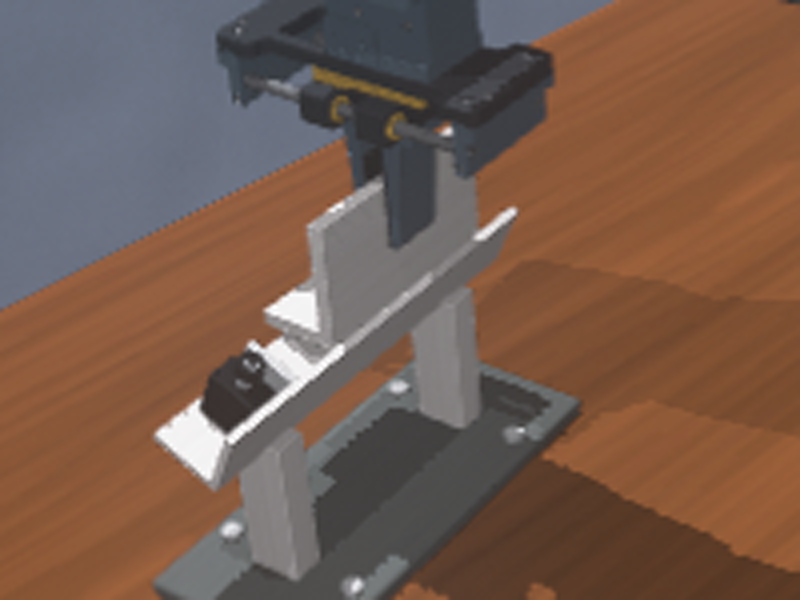

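The angle is in the V about 3 mm above contact, clear of the plate. I'll lower it gently until it touches.

drive_tool --pt "0 0 -0.004" --pt "0 0 -0.008" --pt "0 0 -0.008" --turn '[0,0,0]'

```text
time: 8.25
tool_pos: [0.6045, 0.1363, 0.1681]
ee_rot: [0.64, 0.769, 0.0, 0.0]
wrist_force: [-0.3, 0.1, -1.4]
opening: 0.01
gripper_force: 25.0
```

drive_tool --pt "0 0 -0.004" --pt "0 0 -0.004" --turn '[0,0]'

```text
time: 8.5
tool_pos: [0.6045, 0.1367, 0.1673]
ee_rot: [0.64, 0.769, 0.0, 0.0]
wrist_force: [-5.0, 3.8, 5.3]
opening: 0.01
gripper_force: 25.0
```

drive_tool --pt "0 0 0.002" --pt "0 0 0.002" --pt "0 0 0.002" --turn '[0,0,0]' --gripper 0.8 --force 5

```text
time: 8.88
tool_pos: [0.6042, 0.1362, 0.1671]
ee_rot: [0.64, 0.769, -0.0, -0.0]
wrist_force: [-2.0, 0.5, 0.1]
opening: 0.0183
gripper_force: 1.0
```

drive_tool --pt "0 0 0" --pt "0 0 0" --pt "0 0 0" --turn '[0,0,0]' --gripper 0.6

```text
time: 9.25
tool_pos: [0.6042, 0.1363, 0.1671]
ee_rot: [0.64, 0.769, -0.0, -0.0]
wrist_force: [-2.1, -0.7, -1.2]
opening: 0.0365
gripper_force: 0.8
```

drive_tool --pt "0 0 0" --pt "0 0 0" --pt "0 0 0" --pt "0 0 0" --pt "0 0 0" --pt "0 0 0" --turn '[0,0,0,0,0,0]' --gripper 0

```text
time: 10.0
tool_pos: [0.6044, 0.1363, 0.1673]
ee_rot: [0.64, 0.769, 0.0, 0.0]
wrist_force: [-0.3, 0.3, -0.2]
opening: 0.0905
gripper_force: 0.0
```

```bash
python3 -c "
from h import *
st()
im=env.camera('side'); cv2.imwrite('pics/s2.png',cv2.resize(im[150:300,120:320],(800,600),interpolation=2))"
```

```text
t 10.0 pos [0.6044 0.1363 0.1673] ydir deg 10.45 F [-0.26  0.28 -0.19] open 0.0905 grip 0.0 q [0.18 0.31 1.92 0.   0.9  0.  ]
```

View pics/s2.png

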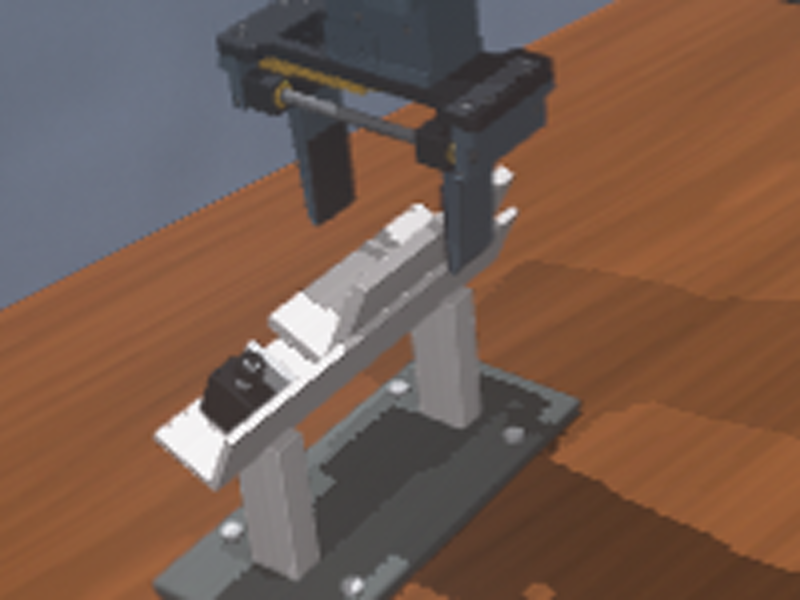

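It looks nested in the V, short of the plate. I'll lift clear, shut the fingers and go behind the tail end.

drive_tool --pt "0 0 0.05" --pt "0 0 0.15" --pt "0 0 0.28" --pt "0.02 -0.12 0.3" --pt "0.045 -0.28 0.3" --pt "0.054 -0.35 0.3" --pt "0.054 -0.35 0.3" --turn '[0,0,0,0,0,0,0]'

```text
time: 10.92
tool_pos: [0.6206, 0.0304, 0.2577]
ee_rot: [0.64, 0.768, 0.0, 0.0]
wrist_force: [0.9, -0.2, -0.6]
opening: 0.091
gripper_force: 0.0
```

drive_tool --pt "0 0 0" --pt "0 0 0" --pt "0 0 0" --pt "0 0 0" --pt "0 0 0" --pt "0 0 -0.05" --pt "0 0 -0.2" --pt "0 0 -0.32" --pt "0 0 -0.365" --pt "0 0 -0.365" --turn '[0,0,0,0,0,0,0,0,0,0]' --gripper 1

```text
time: 12.18
tool_pos: [0.6201, 0.0312, 0.147]
ee_rot: [0.64, 0.769, -0.0, -0.001]
wrist_force: [0.6, 0.0, -0.4]
opening: 0.0007
gripper_force: 0.0
```

```bash
python3 -c "
from h import *
st(); im=wshot('w4')
cv2.imwrite('pics/w4c.png',cv2.resize(im[0:240,170:420],(800,600*240//188*188//240),interpolation=2)[:600])"
```

```text
t 12.18 pos [0.6201 0.0312 0.147 ] ydir deg 10.45 F [ 0.58  0.04 -0.37] open 0.0007 grip 0.0 q [ 0.01  0.34  1.93  0.    0.87 -0.17]
```

View pics/w4c.png

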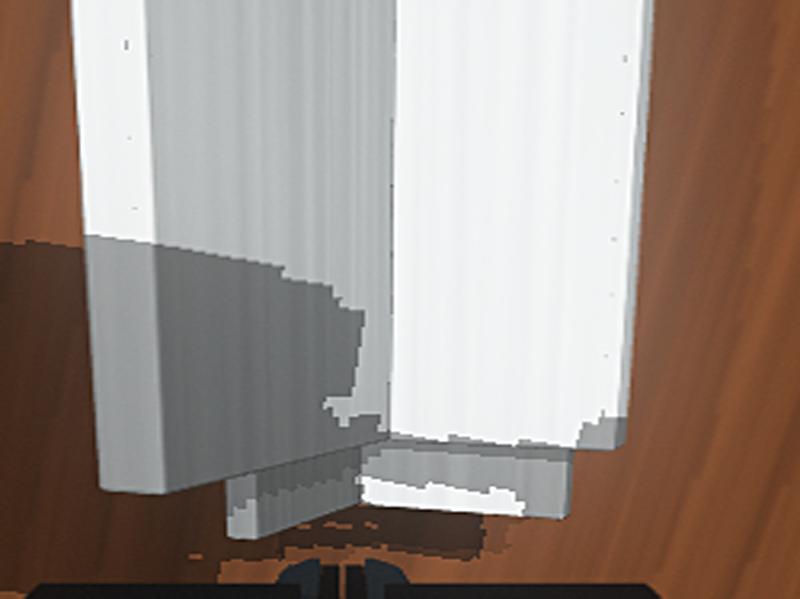

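The angle is snug in the V, with its end corner at the V's root (crop ≈ (390,440)). The fingertips, crop (280–410, 580), need to shift slightly towards the tall leg before I push.

drive_tool --pt "-0.014 0 0.01" --pt "-0.016 0.016 0.01" --pt "-0.022 0.044 0.01" --pt "-0.022 0.044 0.01" --turn '[0,0,0,0]'

```text
time: 12.72
tool_pos: [0.6137, 0.0452, 0.1509]
ee_rot: [0.639, 0.769, 0.0, 0.0]
wrist_force: [-0.1, 0.3, -0.2]
opening: 0.0004
gripper_force: 0.0
```

drive_tool --pt "-0.0015 0.008 0" --pt "-0.003 0.016 0" --pt "-0.0045 0.024 0" --pt "-0.006 0.032 0" --turn '[0,0,0,0]'

```text
time: 13.22
tool_pos: [0.612, 0.0539, 0.1506]
ee_rot: [0.64, 0.769, -0.0, 0.0]
wrist_force: [0.2, -4.3, 0.1]
opening: 0.0006
gripper_force: 1.9
```

drive_tool --pt "-0.0015 0.008 0" --pt "-0.003 0.016 0" --pt "-0.0045 0.024 0" --pt "-0.006 0.032 0" --turn '[0,0,0,0]'

```text
time: 13.72
tool_pos: [0.6102, 0.0638, 0.1506]
ee_rot: [0.64, 0.769, -0.0, -0.0]
wrist_force: [1.0, -2.5, -1.0]
opening: 0.0002
gripper_force: 1.7
```

drive_tool --pt "-0.0019 0.01 0" --pt "-0.0038 0.02 0" --pt "-0.0057 0.03 0" --pt "-0.0076 0.04 0" --pt "-0.0095 0.05 0" --pt "-0.0114 0.06 0" --pt "-0.0133 0.07 0" --pt "-0.015 0.08 0" --turn '[0,0,0,0,0,0,0,0]'

```text
time: 14.72
tool_pos: [0.6057, 0.0878, 0.1507]
ee_rot: [0.64, 0.769, 0.0, 0.0]
wrist_force: [2.1, -2.7, -1.4]
opening: 0.0006
gripper_force: 1.8
```

drive_tool --pt "-0.0012 0.0065 0" --pt "-0.0024 0.013 0" --pt "-0.003 0.016 0" --turn '[0,0,0]'

```text
time: 15.1
tool_pos: [0.6048, 0.0925, 0.1506]
ee_rot: [0.64, 0.769, -0.0, 0.0]
wrist_force: [2.7, -4.7, -0.5]
opening: 0.0004
gripper_force: 2.2
```

drive_tool --pt "-0.0012 0.0065 0" --pt "-0.0024 0.013 0" --pt "-0.003 0.016 0" --turn '[0,0,0]'

```text
time: 15.48
tool_pos: [0.6039, 0.0974, 0.1507]
ee_rot: [0.64, 0.769, 0.0, 0.0]
wrist_force: [2.2, -4.3, 0.9]
opening: 0.0007
gripper_force: 2.3
```

drive_tool --pt "-0.0008 0.004 0" --pt "-0.0015 0.008 0" --pt "-0.0022 0.012 0" --turn '[0,0,0]'

```text
time: 15.85
tool_pos: [0.6034, 0.1002, 0.1508]
ee_rot: [0.64, 0.769, -0.0, 0.001]
wrist_force: [2.6, -15.9, 1.5]
opening: 0.0007
gripper_force: 8.3
```

drive_tool --pt "-0.0006 0.0033 0" --pt "-0.0012 0.0066 0" --turn '[0,0]'

```text
time: 16.1
tool_pos: [0.6032, 0.101, 0.1509]
ee_rot: [0.639, 0.769, -0.001, 0.001]
wrist_force: [3.6, -27.9, 3.4]
opening: 0.0009
gripper_force: 13.6
```

drive_tool --pt "-0.0006 0.0033 0" --pt "-0.0012 0.0066 0" --turn '[0,0]'

```text
time: 16.35
tool_pos: [0.603, 0.1018, 0.151]
ee_rot: [0.639, 0.769, -0.002, 0.002]
wrist_force: [3.9, -39.0, 7.6]
opening: 0.0008
gripper_force: 19.2
```

The force climbed steadily to 39 N: the plate is right in against the block. Now I'm backing off gently.

drive_tool --pt "0.001 -0.006 0" --pt "0.002 -0.012 0" --pt "0.003 -0.018 0" --pt "0.006 -0.034 0" --pt "0.018 -0.1 0" --pt "0.018 -0.1 0.05" --pt "0.018 -0.1 0.2" --pt "0.018 -0.1 0.35" --pt "0.018 -0.1 0.35" --turn '[0,0,0,0,0,0,0,0,0]'

```text
time: 17.48
tool_pos: [0.6099, 0.0748, 0.2602]
ee_rot: [0.64, 0.768, 0.002, 0.002]
wrist_force: [-0.2, -0.0, -1.2]
opening: 0.0004
gripper_force: 0.0
```

```bash
python3 -c "
from h import *
st()
im=env.camera('side'); a=cv2.resize(im[180:270,130:280],(800,480),interpolation=2)
w=wshot('w5'); 
cv2.imwrite('pics/f.png',np.vstack([a[:300],cv2.resize(w[0:210,100:460],(800,467),interpolation=2)])[:600] if 0 else np.hstack([cv2.resize(im[175:285,135:260],(420,370),interpolation=2),cv2.resize(w[0:230,210:430],(354,370),interpolation=2)]))"
```

```text
t 17.48 pos [0.6099 0.0748 0.2602] ydir deg 10.43 F [-0.22 -0.02 -1.23] open 0.0004 grip 0.0 q [ 0.08  0.19  1.89  0.    1.06 -0.1 ]
```

View pics/f.png

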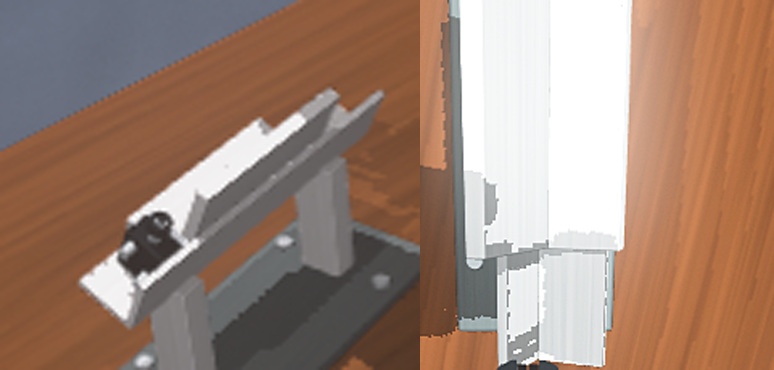

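```bash
python3 - <<'E'
from h import *
v=np.array([-.1822,.9833,0]); r=np.array([.595,.1802,.11])
for n,p in(("w4",(291.9,175)),("w5",(289.5,152.5))):
    T=np.load(f"pics/{n}.npy"); print(n,"tail v",round((wray(T,p,.1233)-r)@v,4))
print("end tcp v",(np.array([.603,.1018,.151])-r)@v, "rigid onset", (np.array([.6036,.0988,.151])-r)@v)
im=env.camera("side"); print(env.spot_in("plate","side"),env.state()["wrist_force"])
E
```

```text
w4 tail v -0.1106
w5 tail v -0.061
end tcp v -0.07854831999999999 rigid onset -0.08160754
[{'pixel': [175.4, 251.3], 'conf': 0.59}] [ 0.6817506   0.7306128  -0.52442193]
```

```bash
python3 -c "
from plant import env
print(env.finish_job())"
```

```text
the job is handed in; nothing more can be done
None
```

I nested the longer angle in the V, slid it up to the stop until the push force rose firmly (39 N at the end), let go and handed the job in at about 17.5 s; the measurements show it still seated against the pressed-in plate, though the angle hides the plate itself, and I never moved near the offcut, bottle or dish.

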